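# Check a table-tennis blade blank under the bridge gauge

## Task

Check the thickness of the wooden blade blank: push it with the fingers so that it slides flat under the low bridge of the gauge until its round head rests against both stop pins, its tongue pointing straight back out of the open side. Then press the green key fully down to log the reading and let it come back up. Never lift or tip the blank, do not press the red key, and leave everything else where it is.

Things in the scene. Friction and masses are not known exactly. Their poses are not given: they have to be found in the camera images.
- gauge: Thickness gauge, fixed. Origin on the bench directly below the plunger axis; z up; x is the direction in which blanks are slid in, y to the left of that. Steel base plate from x -165 to +105 mm, y -110 to +110 mm, its top 16 mm above the bench; open at the -x side.
- bridge_under (a point): Centre of the underside of the gauge's blue bridge, 26 mm above the bench (10 mm above the base plate). The beam spans gauge x -18 to +18 mm, its top 46 mm above the bench; its legs leave a passage from y -86 to +86 mm. A face-up dial, 58 mm diameter, stands on its middle, top 68 mm above the bench.
- stops (a point): Midway between the two steel stop pins, at their foot: gauge x +62 mm. Pins 10 mm diameter, 16 mm high, at gauge y +52 and -52 mm. A head that touches both is centred on the plunger axis.
- plunger (a joint): The gauge's spring-loaded measuring plunger with a domed steel foot of 12 mm radius, below the middle of the bridge; lift in m, 0 when nothing is under it (foot 4.5 mm above the base plate). The edge of a sliding blank lifts it, against about 2 N; it reads about 0.0025 with the blank under it.
- blank: Plywood blade blank, about 85 g, 7 mm thick: round head 152 mm diameter, tongue 28 mm wide. Origin: centre of the head, underside; x from tongue to head, z up. Starts flat on the base plate before the bridge, tongue sticking out over the open side; pressing on the overhanging tongue tips it.
- tongue_end (a point): Middle of the end edge of the blank's tongue, 172 mm from the head's centre, at mid thickness.
- log_key (a joint): Green push key; travel in m, 0 up, 0.006 fully down; fully down takes about 5 N and it springs back.
- log_key_top (a point): Centre of the top of the green key: 38 mm diameter, 62 mm above the bench, on a grey box 72 x 72 mm, 46 mm high, with a flat steel collar 48 mm in diameter to 50 mm above the bench. Fully pressed, the key still stands 6 mm above the collar.
- zero_key (a joint): Red push key like the green one, resets the gauge; leave it alone. Travel in m, 0 up.
- zero_key_top (a point): Centre of the top of the red key, 62 mm above the bench, on a box like the green key's. The two boxes swap places between starts.
- sealer_can: Bystander: can of sealer, 84 mm diameter, 85 high; origin at its underside.
- sanding_block: Bystander: cork sanding block, 110 x 65 mm, 28 high; origin at its underside.
- hammer: Bystander: hammer with wooden handle, 260 mm long, lying along its x axis; origin at its underside.
- knife: Bystander: green utility knife, 130 mm long, 16 high; origin at its underside.
- calliper: Bystander: steel slide calliper lying flat, 230 mm long; origin at its underside.
- setting_block: Bystander: brass setting block, 20 x 20 mm, 12 high, standing on a far corner of the gauge's base plate; origin at its underside.
Not all that is in view belongs to the job. Of the things like the blank, leave any that is blue; of the rest the larger one is meant.

How it is judged:
By the outcome, as a careful person would: the job done as asked, in the order asked, and still so for the second after the job is handed in, with the robot touching nothing.
It also fails if it takes over 48 s, if anything falls off the work surface, if the arm or the gripper's body presses on something with over 40 N, if the wrist force passes 120 N, or if a joint passes its speed limit or range.

## Robot

A 6-joint arm with a two-finger parallel gripper is mounted at the origin on the work surface. World frame = base frame: x ahead of the robot, y to its left, z up, the work surface at z = 0. Lengths are in m, angles in degrees, forces in N, time in s.
With the tool pointing down it reaches from about 0.35 to 0.875 m from the base axis. Payload 4.2 kg.
Tool frame: the origin (TCP) lies at the very end of the fingers, on their centre line; the grasp point (between the pads) lies 19 mm behind it (r.grip_point_offset is the distance from the TCP to the grasp point, in m); z points along the fingers, y is the line along which they close (so a half turn about z gives the same grasp; the last joint's range is limited). The gripper opens to 87 mm and grips with 3 to 60 N. Pads are 19 mm wide; open, the fingers measure 117 mm over their backs; the gripper's body (75 mm by 190 mm) begins 51 mm behind the grasp point.
Start: joints at [-49.756, 22.042, 0.453, 0, -68.411, -14.817], TCP at [0.268, -0.564, 0.223] pointing down, gripper open.
Joint ranges: [-179.83, 179.83], [-69.29, 118.12], [-61.27, 80.66], [-181.25, 117.63], [-171.15, -9.14], [-177.46, 177.46]. Speed limits (degrees/s): [159.86, 159.86, 180, 180, 180, 180].

## Interface

Orientations are given as a 3x3 rotation matrix whose columns are the frame's x, y, z axes.
In Python, from station import r, cams gives the robot as it stands. The module is installed in compiled form; this text tells all that it offers.
- The arm moves only by the shell command python3 -m handwheel 'ROWS'. ROWS is JSON, a list that holds one entry, the list of rows, each a list of 7 numbers: the turn, a rotation vector about the tool's x, y, z in units of 6 degrees (1.0 is 6 degrees), then the shift along the tool's x, y, z in m, then the finger opening in m, from 0 to 0.087. In form: [[[ax, ay, az, x, y, z, jaw], ...]]. A call has 1 to 12 rows; each row shifts and turns the commanded pose from where the row before left it, along the tool's axes as they then stand; what a row does not reach is not made up. A row lasts 1/10 s, in which the tool goes at most 50 mm and 8.59 degrees, less where a joint would pass 70% of its speed; a pose out of reach is approached as far as the arm can. A call with a gripper value outside its range is refused whole. The fingers move at their own pace and stop on an object; the grip force is fixed at half the most. Time passes only in rows, so rows that do not move let the fingers close. It gives the time, the measured TCP pose, the force, the opening and the grip force at its end, in the units of the state.
- r.sense(): the state, without advancing time (a new reading comes with each control period).
- cams.capture(name): name is "side" or "top"; returns the picture (400x640x3 uint8, red, green, blue); there is no depth.
- cams.get_calibration(name): a dict with "camera_matrix" (3x3 intrinsics, pixels), "rvec" (rotation vector, rad) and "tvec" (3), from world to camera coordinates, as OpenCV has them. Camera axes: x right, y down, z forward; pixel columns grow to the right and rows downward; lengths in m; the calibration is good to about 2 mm. A picture is of the moment at which its call begins. get_calibration takes no time and is no camera call.
- r.finish_job(): hands the job in; it is judged then, once.
The state is a dict: "time_s": time; "joints": joint angles; "joint_velocities": joint speeds; "effort": joint torques, N m; "tcp_pos": TCP position; "ee_rot": TCP orientation; "wrist_force": force on the tool from outside, world axes, zero at the start; "moment": the same for the moment, N m; "gripper_width": opening from 0.0 (shut) to 1.0 (fully open); "gripper_force": force on a finger pad.
Only numpy, scipy, OpenCV 4.12 (cv2) and the standard library are available. Lean on these libraries where they do the work, as an engineer would, in place of code of your own. Each camera call takes 0.05 s, during which the arm holds its last target. There are 200 camera calls.

## Working session

There is one attempt and no reset: what is moved stays moved. The work goes in short steps, Python scripts to look and compute and a shell command to move; the robot and the scene stay as the last step left them, time stands still between calls to the robot, and variables do not carry over. Pictures are saved under pics/ and viewed, at most 10 in all, crops included, and the job is handed in when it is done.

```bash
mkdir -p pics
cat > h.py <<'E'
import numpy as np, cv2
from station import r, cams
def snap(n,f):
    im=cams.capture(n); cv2.imwrite('pics/'+f,im[:,:,::-1]); return im
def ray(n,uv,z):
    c=cams.get_calibration(n);K=np.array(c["camera_matrix"]);R=cv2.Rodrigues(np.array(c["rvec"],float))[0];t=np.array(c["tvec"],float).ravel()
    d=R.T@np.linalg.inv(K)@np.array([*uv,1.]);o=-R.T@t
    return o+d*(z-o[2])/d[2]
def proj(n,p):
    c=cams.get_calibration(n)
    return cv2.projectPoints(np.array(p,float).reshape(-1,3),np.array(c["rvec"],float),np.array(c["tvec"],float),np.array(c["camera_matrix"],float),None)[0].reshape(-1,2)
E
python3 - <<'E'
from h import *
snap('top','t0.png');snap('side','s0.png')
for n in('top','side'):
    c=cams.get_calibration(n);R=cv2.Rodrigues(np.array(c["rvec"],float))[0];print(n,-R.T@np.array(c["tvec"]).ravel(),c["camera_matrix"])
s=r.sense();print(s['ee_rot'],s['tcp_pos'],s['time_s'],s['wrist_force'])
E
```

```text
top [4.23681560e-01 5.04060140e-04 1.55439312e+00] [[429.30675321   0.         321.45465388]
 [  0.         429.30675321 208.15852248]
 [  0.           0.           1.        ]]
side [0.4262427  0.89855581 0.90050131] [[438.01315933   0.         323.30213948]
 [  0.         438.01315933 198.40088712]
 [  0.           0.           1.        ]]
[[-9.03208556e-01 -4.29200920e-01 -9.35467466e-04]
 [-4.29201924e-01  9.03206963e-01  1.70027387e-03]
 [ 1.15161620e-04  1.93720634e-03 -9.99998117e-01]] [ 0.26813298 -0.56397718  0.22157847] 0.1 [-0.36961112 -0.02160771 -0.24006654]
```

View pics/t0.png

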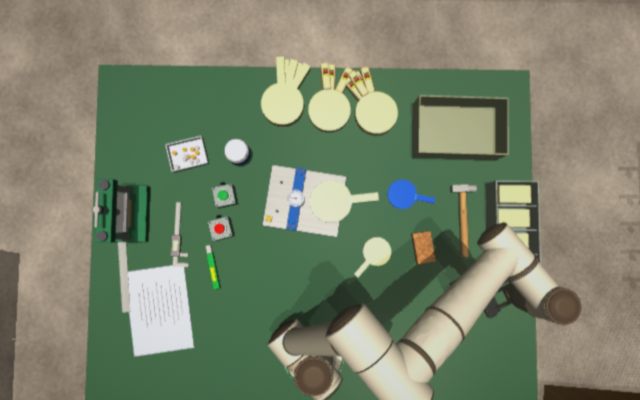

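View pics/s0.png

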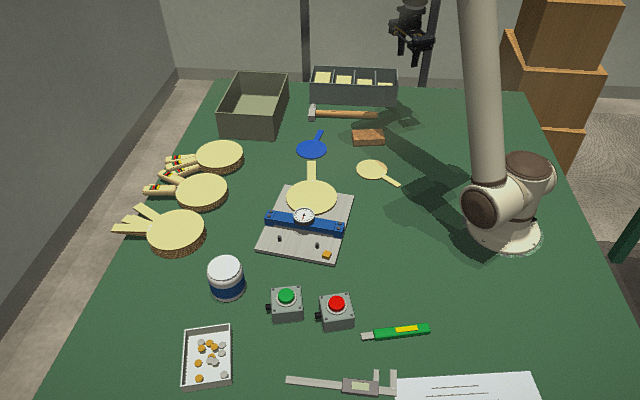

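Top view: the blank candidates are the pale one on the plate at (330,201), the blue one (403,194), the small pale one (377,251), and the stacks at (282,103), (329,110) and (376,112). I choose the one on the gauge plate, which is pale, the larger loose one and lies before the bridge. Green key is at (223,195), red key at (219,228).

Run:
```python
from h import *
im=cams.capture('top')
cv2.imwrite('pics/c0.png',cv2.resize(im[150:250,200:390],None,fx=4,fy=4,interpolation=cv2.INTER_CUBIC)[:,:,::-1])
hsv=cv2.cvtColor(im,cv2.COLOR_RGB2HSV)
def comp(m,near):
    n,l,s,c=cv2.connectedComponentsWithStats(m.astype(np.uint8))
    k=1+min((i for i in range(n-1) if s[i+1,4]>15),key=lambda i:np.hypot(*(c[i+1]-near)))
    return l==k,c[k],s[k]
H,S,V=[hsv[:,:,i].astype(int) for i in range(3)]
print('hsv blank',hsv[201,330],'plate',hsv[180,280],'bridge',hsv[180,300])
m,c,s=comp((H>20)&(H<40)&(S>45)&(V>120),(330,201));print('blank',c,s)
ys,xs=np.nonzero(m)
dt=cv2.distanceTransform(m.astype(np.uint8),cv2.DIST_L2,5);_,mx,_,p=cv2.minMaxLoc(dt);print('dt',mx,p)
# circle fit by contour in world plane
cn=max(cv2.findContours(m.astype(np.uint8),0,1)[0],key=len)[:,0,:]
W=np.array([ray('top',q,.023)[:2] for q in cn])
c0=ray('top',p,.023)[:2]
from scipy.optimize import least_squares
d=np.hypot(*(W-c0).T);h=W[(d<.09)]
f=least_squares(lambda x:np.hypot(h[:,0]-x[0],h[:,1]-x[1])-.075,c0,loss='soft_l1',f_scale=.002).x
t=W[d>.1];A=np.array([ray('top',q,.023)[:2] for q in zip(xs,ys)]);A=A[np.hypot(*(A-f).T)>.095]
mid=A.mean(0);far=A[np.argmax(np.hypot(*(A-f).T))];v=f-mid;print('head',f,'tongue mean',mid,'yaw',np.degrees(np.arctan2(v[1],v[0])),'far',far,np.hypot(*(far-f)))
b,c,s=comp((H>100)&(H<125)&(S>120)&(V>60),(298,200))
ys,xs=np.nonzero((H>100)&(H<125)&(S>120)&(V>60)&(np.hypot(np.arange(640)[None]-297,np.arange(400)[:,None]-199)<45))
B=np.array([ray('top',q,.046)[:2] for q in zip(xs,ys)]).astype(np.float32)
print('bridge',cv2.minAreaRect(B))
for nm,mm,near in(('green',(H>50)&(H<80)&(S>150)&(V>110),(223,195)),('red',((H<8)|(H>172))&(S>150)&(V>100),(219,228))):
    _,c,s=comp(mm,near);print(nm,c,s[4],ray('top',c,.062))
```

```text
hsv blank [ 33  36 226] plate [ 23  16 194] bridge [108 186 188]
blank [268.23809524 218.19047619] [265 215   8   7  42]
dt 3.196899890899658 (268, 218)<stdin>:22: RuntimeWarning: Mean of empty slice.
  ret = um.true_divide(
Traceback (most recent call last):
ValueError: attempt to get argmax of an empty sequence
```

View pics/c0.png

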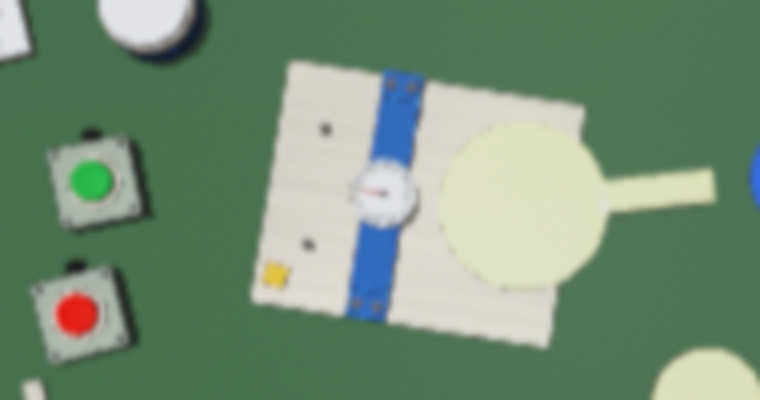

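The close crop confirms it: large pale blank on the plate before the bridge, head at about (331,201), tongue pointing right to (378,197). Pins at (281,182) and (277,211), setting block (269,219), dial (296,198).

```bash
cat > meas.py <<'E'
from h import *
from scipy.optimize import least_squares
def blank(im,near,n='top'):
    hsv=cv2.cvtColor(im,cv2.COLOR_RGB2HSV);H,S,V=[hsv[:,:,i].astype(int) for i in range(3)]
    m=((H>=28)&(H<40)&(S>25)&(V>150)).astype(np.uint8);k,l=cv2.connectedComponents(m)
    m=l==l[near[1],near[0]]
    cn=max(cv2.findContours(m.astype(np.uint8),0,1)[0],key=len)[:,0,:]
    W=np.array([ray(n,q,.023)[:2] for q in cn]);ys,xs=np.nonzero(m)
    A=np.array([ray(n,q,.023)[:2] for q in zip(xs,ys)]);f=np.median(A,0)
    for _ in range(4):
        h=W[np.abs(np.hypot(*(W-f).T)-.075)<(.03 if _==0 else .012)]
        f=least_squares(lambda x:np.hypot(h[:,0]-x[0],h[:,1]-x[1])-x[2],[*f,.075],loss='soft_l1',f_scale=.002).x;rad=f[2];f=f[:2]
    T=A[np.hypot(*(A-f).T)>.09];v=f-T.mean(0)
    return f,rad,T.mean(0),np.degrees(np.arctan2(v[1],v[0])),len(T),np.hypot(*(T-f).T).max()
E
python3 - <<'E'
from meas import *
im=cams.capture('top')
print('blank',*blank(im,(330,201)))
hsv=cv2.cvtColor(im,cv2.COLOR_RGB2HSV);H,S,V=[hsv[:,:,i].astype(int) for i in range(3)]
R=np.hypot(np.arange(640)[None]-297,np.arange(400)[:,None]-199)
ys,xs=np.nonzero((H>100)&(H<125)&(S>120)&(V>60)&(R<45))
B=np.array([ray('top',q,.046)[:2] for q in zip(xs,ys)])
print('bridge',cv2.minAreaRect(B.astype(np.float32)), B.mean(0))
P=[ray('top',q,.032)[:2] for q in((281.25,182.25),(277,211))];d=P[0]-P[1];print('pins',P,np.hypot(*d),'yaw',np.degrees(np.arctan2(d[1],d[0]))-90)
print('plate', [ray('top',(200+u/4,150+v/4),.016)[:2].round(4) for u,v in((290,61),(584,105),(549,346),(252,302))])
for nm,mm in(('green',(H>50)&(H<80)&(S>150)&(V>110)&(abs(np.arange(640)-223)<15)[None]),('red',((H<8)|(H>172))&(S>150)&(V>100)&(abs(np.arange(640)-219)<15)[None])):
    ys,xs=np.nonzero(mm&(abs(np.arange(400)-210)<32)[:,None]);print(nm,len(xs),ray('top',(xs.mean(),ys.mean()),.062))
E
```

```text
blank [ 0.54961067 -0.05718331] 0.07409765879987794 [ 0.5630662  -0.18685952] 95.92395439746095 168 0.1702706200532408
bridge ((0.5549631714820862, 0.06504110991954803), (0.03293945640325546, 0.22059570252895355), 81.53279113769531) [0.55422974 0.06520553]
pins [array([0.6138228, 0.1181885]), array([0.5111453 , 0.13203599])] 0.10360705525785714 yaw -97.68079150419734
plate [array([0.6773, 0.1517]), array([ 0.6395, -0.1139]), array([ 0.4221, -0.083 ]), array([0.4598, 0.1827])]
green 65 [0.56527191 0.3194678  0.062     ]
red 76 [0.44876435 0.3301874  0.062     ]
```

```bash
cat >> h.py <<'E'
G=np.array([.554,.064]);GY=np.radians(82.1);gx=np.array([np.cos(GY),np.sin(GY)]);gy=np.array([-gx[1],gx[0]])
def g2w(a,b): return G+a*gx+b*gy
def w2g(p): d=np.array(p)[:2]-G; return np.array([d@gx,d@gy])
def to(p,yaw=None):
    s=r.sense();R=np.array(s['ee_rot']);y=np.degrees(np.arctan2(R[1,0],R[0,0]))
    print('t',round(s['time_s'],2),'yaw',y.round(2),'pos',np.round(s['tcp_pos'],4),'g',w2g(s['tcp_pos']).round(4),'F',np.round(s['wrist_force'],1))
    print('shift tool',(R.T@(np.array(p)-s['tcp_pos'])).round(4), 'az', None if yaw is None else round(-(yaw-y)/6,2))
E
python3 -m handwheel '[[[0,0,-0.98,0,0,0,0.06],[0,0,-0.98,0,0,0,0.06],[0,0,-0.98,0,0,0,0.06],[0,0,-0.98,0,0,0,0.06],[0,0,-0.98,0,0,0,0.06],[0,0,-0.98,0,0,0,0.06],[0,0,-0.98,0,0,0,0.06],[0,0,-0.98,0,0,0,0.06],[0,0,-0.98,0,0,0,0.06],[0,0,-0.98,0,0,0,0.06],[0,0,-0.98,0,0,0,0.06],[0,0,-0.98,0,0,0,0.06]]]'
python3 -c "
from h import *
to([.564,-.1965,.1],-84.1)"
```

```text
time_s: 1.4
tcp_pos: [0.2683, -0.5643, 0.2222]
ee_rot: [[0.109, -0.994, -0.0], [-0.994, -0.109, 0.001], [-0.001, 0.0, -1.0]]
wrist_force: [0.8, -0.4, 0.0]
gripper_width: 0.687
gripper_force: 0.0
t 1.4 yaw -83.77 pos [ 0.2683 -0.5643  0.2222] g [-0.6616  0.1966] F [ 0.8 -0.4  0. ]
shift tool [-0.3334 -0.3339  0.1224] az 0.05
```

```bash
python3 -m handwheel '[[[0,0,0,-0.028,-0.028,0.01,0.06],[0,0,0,-0.028,-0.028,0.01,0.06],[0,0,0,-0.028,-0.028,0.01,0.06],[0,0,0,-0.028,-0.028,0.01,0.06],[0,0,0,-0.028,-0.028,0.01,0.06],[0,0,0,-0.028,-0.028,0.01,0.06],[0,0,0,-0.028,-0.028,0.01,0.06],[0,0,0,-0.028,-0.028,0.01,0.06],[0,0,0,-0.028,-0.028,0.01,0.06],[0,0,0,-0.028,-0.028,0.01,0.06],[0,0,0,-0.028,-0.028,0.01,0.06],[0,0,0,-0.025,-0.026,0.012,0.06]]]'
python3 -c "
from h import *
to([.564,-.1965,.0185],-84.1)
snap('side','s1.png')"
```

```text
time_s: 2.6
tcp_pos: [0.5669, -0.1968, 0.1003]
ee_rot: [[0.105, -0.994, 0.001], [-0.994, -0.105, -0.0], [0.0, -0.001, -1.0]]
wrist_force: [1.0, -0.4, 0.2]
gripper_width: 0.691
gripper_force: 0.0
t 2.6 yaw -83.98 pos [ 0.5669 -0.1968  0.1003] g [-0.2566 -0.0487] F [ 1.  -0.4  0.2]
shift tool [-0.0007  0.0029  0.0818] az 0.02
```

View pics/s1.png

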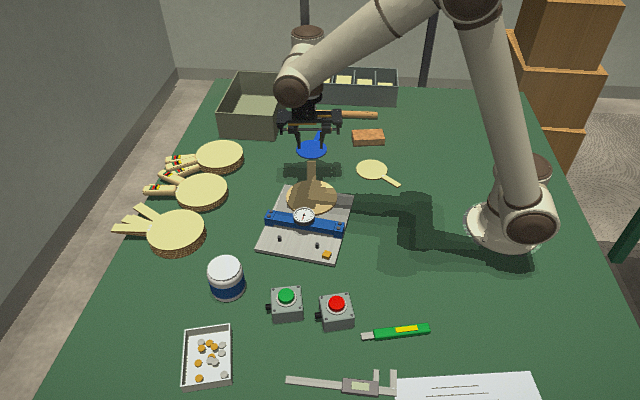

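The gripper is above the tongue (fingers at about (285–330,145)), blank undisturbed at (312,195). Descend and straddle.

```bash
python3 -m handwheel '[[[0,0,0,0,0.003,0.01,0.06],[0,0,0,0,0,0.015,0.06],[0,0,0,0,0,0.015,0.06],[0,0,0,0,0,0.015,0.06],[0,0,0,0,0,0.012,0.06],[0,0,0,0,0,0.009,0.06],[0,0,0,0,0,0.005,0.06],[0,0,0,0,0,0,0.04],[0,0,0,0,0,0,0.036],[0,0,0,0,0,0,0.036],[0,0,0,0,0,0,0.036]]]'
python3 -c "
from h import *
to([.564,-.1965,.0188],-84.1)"
```

```text
time_s: 3.75
tcp_pos: [0.5632, -0.1987, 0.0202]
ee_rot: [[0.104, -0.995, 0.001], [-0.995, -0.104, -0.0], [0.0, -0.001, -1.0]]
wrist_force: [-0.1, 1.2, 1.3]
gripper_width: 0.448
gripper_force: 0.0
t 3.75 yaw -84.0 pos [ 0.5632 -0.1987  0.0202] g [-0.2589 -0.0453] F [-0.1  1.2  1.3]
shift tool [-0.0021 -0.001   0.0014] az 0.02
```

```bash
python3 -m handwheel '[[[0,0,0.2,0,0.0035,0.0015,0.036],[0,0,0.2,0,0.0035,0,0.036],[0,0,0.2,0,0.0035,0,0.036],[0,0,0.2,0,0.0035,0,0.036],[0,0,0.2,0,0.0035,0,0.036],[0,0,0.2,0,0.0035,0,0.036],[0,0,0.2,0,0.0035,0,0.036],[0,0,0.2,0,0.0035,0,0.036],[0,0,0.2,0,0.0035,0,0.036],[0,0,0.2,0,0.0035,0,0.036],[0,0,0.2,0,0.0035,0,0.036],[0,0,0.1,0,0.0035,0,0.036]]]'
python3 -c "
from meas import *
to([*g2w(-.262,-.002),.0185],-97.9)
im=snap('side','s2.png')
im=snap('top','t2.png')
cv2.imwrite('pics/b2.png',np.hstack([cv2.resize(cv2.imread('pics/s2.png')[120:280,230:390],None,fx=2.5,fy=2.5),cv2.resize(cv2.imread('pics/t2.png')[130:290,230:390],None,fx=2.5,fy=2.5)]))"
```

```text
time_s: 4.95
tcp_pos: [0.5207, -0.1982, 0.0181]
ee_rot: [[-0.137, -0.991, 0.0], [-0.991, 0.137, -0.0], [0.0, -0.0, -1.0]]
wrist_force: [0.2, 0.6, -0.5]
gripper_width: 0.411
gripper_force: 0.1
t 4.95 yaw -97.88 pos [ 0.5207 -0.1982  0.0181] g [-0.2643 -0.003 ] F [ 0.2  0.6 -0.5]
shift tool [-0.0023  0.001  -0.0004] az 0.0
```

View pics/b2.png

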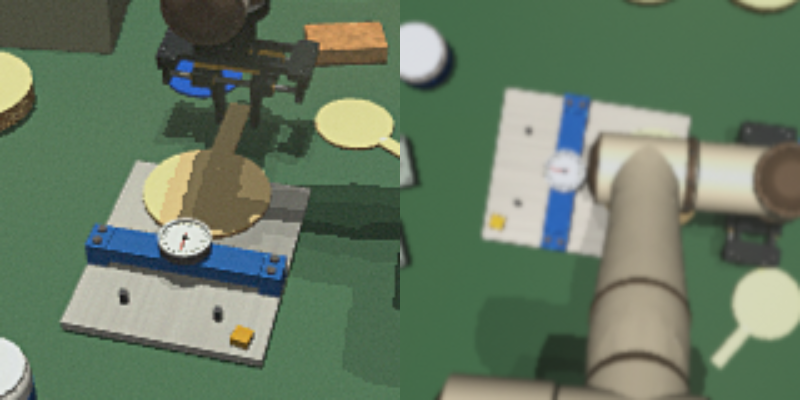

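Left (side view): the tongue has swung between the fingers, head at crop (207,190) flat before the bridge. In the top view the arm hides the blank, so I measure in the side view.

```bash
cat >> meas.py <<'E'
def sblank(im):
    hsv=cv2.cvtColor(im,cv2.COLOR_RGB2HSV);H,S,V=[hsv[:,:,i].astype(int) for i in range(3)]
    m=((H>=18)&(H<40)&(S>60)&(V>60)).astype(np.uint8);l=cv2.connectedComponents(m)[1]
    # blank lies between the known gauge area: take pixels whose z=.023 point is in the gauge strip
    ys,xs=np.nonzero(m);A=np.array([ray('side',q,.023)[:2] for q in zip(xs,ys)])
    g=np.array([w2g(a) for a in A]);k=(g[:,0]>-.33)&(g[:,0]<.09)&(abs(g[:,1])<.1)&~((g[:,0]>.03)&(g[:,1]<-.075));return g[k]
def report(im):
    g=sblank(im);head=g[(g[:,0]>-.24)]
    T=None
    # width profile across gauge y per 10 mm slice of gauge x
    for a in np.arange(-.30,.09,.015):
        q=g[(g[:,0]>=a)&(g[:,0]<a+.015)]
        if len(q)>3: print('gx %.3f gy %.3f..%.3f mid %.4f n%d'%(a+.0075,q[:,1].min(),q[:,1].max(),(q[:,1].min()+q[:,1].max())/2,len(q)))
    print('gx range',g[:,0].min(),g[:,0].max())
E
python3 -c "
from meas import *
report(cv2.imread('pics/s2.png')[:,:,::-1].copy())"
```

```text
Traceback (most recent call last):
  File "meas.py", line 22, in report
    g=sblank(im);head=g[(g[:,0]>-.24)]
  File "meas.py", line 19, in sblank
    ys,xs=np.nonzero(m);A=np.array([ray('side',q,.023)[:2] for q in zip(xs,ys)])
                                    ~~~^^^^^^^^^^^^^^^
  File "h.py", line 6, in ray
    c=cams.get_calibration(n);K=np.array(c["camera_matrix"]);R=cv2.Rodrigues(np.array(c["rvec"],float))[0];t=np.array(c["tvec"],float).ravel()
ValueError: time passes only in moves, steps and waits
```

```bash
python3 - <<'E'
s=open('h.py').read()
s=s.replace('cams.get_calibration(n)','CAL[n]').replace('def snap','CAL={n:cams.get_calibration(n) for n in("top","side")}\ndef snap')
open('h.py','w').write(s)
E
python3 -c "
from meas import *
report(cv2.imread('pics/s2.png')[:,:,::-1].copy())"
```

```text
gx -0.292 gy -0.020..0.100 mid 0.0398 n23
gx -0.277 gy -0.020..0.099 mid 0.0398 n34
gx -0.262 gy -0.020..0.099 mid 0.0391 n29
gx -0.247 gy -0.020..0.008 mid -0.0060 n26
gx -0.232 gy -0.019..0.008 mid -0.0056 n28
gx -0.217 gy -0.021..0.008 mid -0.0065 n29
gx -0.202 gy -0.022..0.009 mid -0.0065 n31
gx -0.187 gy -0.055..0.036 mid -0.0097 n81
gx -0.172 gy -0.068..0.052 mid -0.0081 n122
gx -0.157 gy -0.076..0.061 mid -0.0074 n144
gx -0.142 gy -0.081..0.066 mid -0.0075 n161
gx -0.127 gy -0.083..0.067 mid -0.0078 n170
gx -0.112 gy -0.082..0.068 mid -0.0067 n174
gx -0.097 gy -0.081..0.065 mid -0.0078 n172
gx -0.082 gy -0.076..0.059 mid -0.0082 n160
gx -0.067 gy -0.065..0.054 mid -0.0058 n102
gx -0.052 gy -0.049..0.042 mid -0.0034 n23
gx 0.083 gy 0.072..0.093 mid 0.0822 n35
gx range -0.32970700818912213 0.08980409101348368
```

```bash
python3 -m handwheel '[[[0,0,0,0,-0.0035,0,0.036],[0,0,0,-0.01,0,0,0.036],[0,0,0,-0.01,0,0,0.036],[0,0,0,-0.01,0,0,0.036],[0,0,0,-0.01,0,0,0.036],[0,0,0,-0.01,0,0,0.036],[0,0,0,-0.006,0,0,0.034],[0,0,0,0,0,0,0.031],[0,0,0,0,0,0,0.031],[0,0,0,0,0,0,0.031]]]'
python3 -c "
from meas import *
to([*g2w(-.084,.0),.0185],-97.9)
report(snap('side','s3.png'))"
```

```text
time_s: 6.05
tcp_pos: [0.5319, -0.1435, 0.0181]
ee_rot: [[-0.136, -0.991, -0.0], [-0.991, 0.136, 0.0], [-0.0, 0.0, -1.0]]
wrist_force: [0.1, -0.0, 0.1]
gripper_width: 0.353
gripper_force: 0.0
t 6.05 yaw -97.84 pos [ 0.5319 -0.1435  0.0181] g [-0.2085 -0.0067] F [ 0.1 -0.   0.1]
shift tool [-0.1246  0.0065 -0.0004] az 0.01
gx -0.292 gy -0.087..0.100 mid 0.0062 n21
gx -0.277 gy -0.086..0.099 mid 0.0065 n13
gx -0.262 gy -0.052..0.099 mid 0.0232 n17
gx -0.247 gy -0.018..-0.000 mid -0.0091 n17
gx -0.232 gy -0.019..0.003 mid -0.0081 n22
gx -0.217 gy -0.020..0.008 mid -0.0063 n27
gx -0.202 gy -0.022..0.009 mid -0.0065 n31
gx -0.187 gy -0.058..0.036 mid -0.0112 n82
gx -0.172 gy -0.071..0.052 mid -0.0096 n125
gx -0.157 gy -0.076..0.061 mid -0.0074 n147
gx -0.142 gy -0.081..0.064 mid -0.0085 n160
gx -0.127 gy -0.083..0.067 mid -0.0078 n170
gx -0.112 gy -0.082..0.068 mid -0.0067 n176
gx -0.097 gy -0.081..0.068 mid -0.0064 n174
gx -0.082 gy -0.076..0.063 mid -0.0064 n161
gx -0.067 gy -0.065..0.051 mid -0.0072 n103
gx -0.052 gy -0.049..0.037 mid -0.0062 n25
gx 0.083 gy 0.071..0.093 mid 0.0818 n36
gx range -0.32271564879723424 0.08980409101348368
```

```bash
python3 -m handwheel '[[[0,0,0,-0.005,0,0,0.031],[0,0,0,-0.005,0.0006,0,0.031],[0,0,0,-0.005,0.0006,0,0.031],[0,0,0,-0.005,0.0006,0,0.031],[0,0,0,-0.005,0.0006,0,0.031],[0,0,0,-0.005,0.0006,0,0.031],[0,0,0,-0.005,0.0006,0,0.031],[0,0,0,-0.005,0.0006,0,0.031],[0,0,0,-0.005,0.0006,0,0.031],[0,0,0,-0.005,0.0006,0,0.031],[0,0,0,-0.005,0.0006,0,0.031],[0,0,0,-0.005,0.0006,0,0.031]]]'
python3 -c "
from meas import *
to([*g2w(-.084,.0),.0185],-97.9)
report(snap('side','s4.png'))"
```

```text
time_s: 7.3
tcp_pos: [0.5335, -0.0827, 0.018]
ee_rot: [[-0.136, -0.991, -0.0], [-0.991, 0.136, -0.0], [0.0, 0.0, -1.0]]
wrist_force: [-0.6, -3.1, -0.3]
gripper_width: 0.355
gripper_force: 1.4
t 7.3 yaw -97.83 pos [ 0.5335 -0.0827  0.018 ] g [-1.482e-01  1.000e-04] F [-0.6 -3.1 -0.3]
shift tool [-0.0642 -0.0002 -0.0005] az 0.01
gx -0.292 gy -0.073..0.100 mid 0.0131 n29
gx -0.277 gy -0.064..0.099 mid 0.0174 n22
gx -0.262 gy -0.037..0.099 mid 0.0307 n7
gx -0.247 gy -0.081..0.007 mid -0.0372 n6
gx -0.232 gy -0.080..0.011 mid -0.0344 n55
gx -0.217 gy -0.080..0.031 mid -0.0244 n13
gx -0.202 gy -0.078..0.032 mid -0.0232 n14
gx -0.187 gy -0.014..0.005 mid -0.0045 n19
gx -0.172 gy -0.015..0.008 mid -0.0032 n25
gx -0.157 gy -0.014..0.011 mid -0.0015 n29
gx -0.142 gy -0.027..0.021 mid -0.0030 n40
gx -0.127 gy -0.051..0.049 mid -0.0010 n98
gx -0.112 gy -0.061..0.064 mid 0.0019 n139
gx -0.097 gy -0.068..0.071 mid 0.0011 n165
gx -0.082 gy -0.073..0.073 mid -0.0001 n180
gx -0.067 gy -0.074..0.076 mid 0.0008 n154
gx -0.052 gy -0.073..0.076 mid 0.0015 n123
gx -0.037 gy -0.071..0.075 mid 0.0021 n49
gx 0.083 gy 0.071..0.093 mid 0.0818 n36
gx range -0.32947010987236747 0.08980409101348368
```

Following well, centred and square. Continue to just short of the pins.

```bash
python3 -m handwheel '[[[0,0,0,-0.005,0,0,0.031],[0,0,0,-0.005,0,0,0.031],[0,0,0,-0.005,0,0,0.031],[0,0,0,-0.005,0,0,0.031],[0,0,0,-0.005,0,0,0.031],[0,0,0,-0.005,0,0,0.031],[0,0,0,-0.005,0,0,0.031],[0,0,0,-0.005,0,0,0.031],[0,0,0,-0.005,0,0,0.031],[0,0,0,-0.005,0,0,0.031],[0,0,0,-0.004,0,0,0.031],[0,0,0,-0.002,0,0,0.031]]]'
python3 -c "
from meas import *
to([*g2w(-.084,.0),.0185],-97.9)
im=snap('side','s5.png');report(im)
cv2.imwrite('pics/b5.png',cv2.resize(im[130:280,230:390,::-1],None,fx=4,fy=4))"
```

```text
time_s: 8.55
tcp_pos: [0.5413, -0.027, 0.0181]
ee_rot: [[-0.136, -0.991, 0.0], [-0.991, 0.136, 0.0], [-0.0, -0.0, -1.0]]
wrist_force: [-0.0, -3.0, 0.5]
gripper_width: 0.359
gripper_force: 1.4
t 8.55 yaw -97.79 pos [ 0.5413 -0.027   0.0181] g [-0.0919  0.0001] F [-0.  -3.   0.5]
shift tool [-0.0079 -0.0001 -0.0004] az 0.02
gx -0.292 gy -0.062..0.100 mid 0.0188 n68
gx -0.277 gy -0.063..0.099 mid 0.0183 n56
gx -0.262 gy -0.062..0.099 mid 0.0182 n46
gx -0.247 gy -0.052..0.041 mid -0.0053 n31
gx -0.232 gy -0.056..0.032 mid -0.0120 n17
gx -0.217 gy -0.050..0.018 mid -0.0163 n8
gx -0.202 gy -0.037..0.031 mid -0.0032 n4
gx -0.172 gy -0.082..0.010 mid -0.0361 n54
gx -0.157 gy -0.048..0.030 mid -0.0090 n11
gx -0.142 gy -0.076..0.031 mid -0.0227 n17
gx -0.127 gy -0.014..0.007 mid -0.0032 n23
gx -0.112 gy -0.013..0.010 mid -0.0015 n27
gx -0.097 gy -0.015..0.014 mid -0.0002 n32
gx -0.082 gy -0.033..0.032 mid -0.0004 n52
gx -0.067 gy -0.056..0.054 mid -0.0013 n86
gx -0.052 gy -0.064..0.065 mid 0.0008 n89
gx -0.037 gy -0.068..0.070 mid 0.0008 n43
gx 0.023 gy -0.070..0.075 mid 0.0024 n182
gx 0.038 gy -0.063..0.066 mid 0.0016 n185
gx 0.053 gy -0.053..0.059 mid 0.0028 n148
gx 0.068 gy -0.032..0.079 mid 0.0234 n54
gx 0.083 gy 0.072..0.094 mid 0.0829 n38
gx range -0.3295486410400572 0.08980409101348368
```

View pics/b5.png

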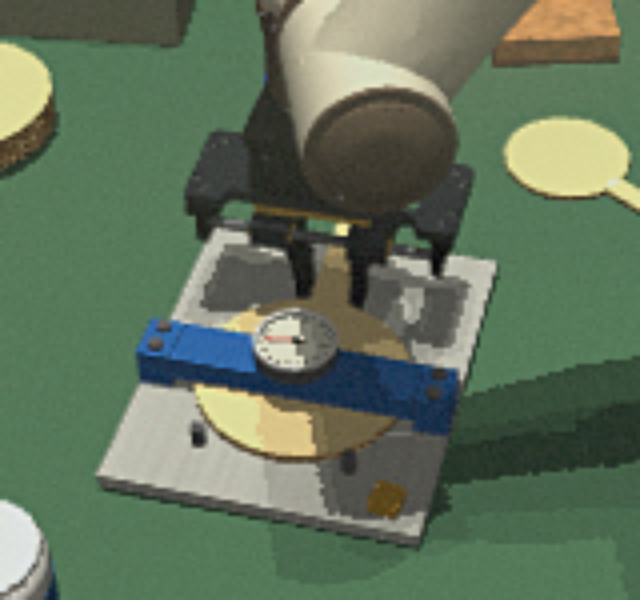

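Head is under the bridge, just short of pins (198,433) and (348,460); dial moved. Creep forward while watching the force.

```bash
python3 -m handwheel '[[[0,0,0,-0.0015,0,0,0.031],[0,0,0,-0.0015,0,0,0.031],[0,0,0,-0.0015,0,0,0.031],[0,0,0,-0.001,0,0,0.031],[0,0,0,-0.0005,0,0,0.031],[0,0,0,0,0,0,0.031]]]'
python3 -m handwheel '[[[0,0,0,-0.0005,0,0,0.031],[0,0,0,0,0,0,0.031]]]'
python3 -c "
from h import *
to([*g2w(-.084,.0),.0185],-97.9)"
```

```text
time_s: 9.2
tcp_pos: [0.5421, -0.0214, 0.0181]
ee_rot: [[-0.136, -0.991, 0.0], [-0.991, 0.136, 0.0], [-0.0, -0.0, -1.0]]
wrist_force: [-0.4, -2.8, -0.2]
gripper_width: 0.356
gripper_force: 1.2
time_s: 9.4
tcp_pos: [0.5421, -0.0209, 0.018]
ee_rot: [[-0.136, -0.991, -0.0], [-0.991, 0.136, 0.0], [-0.0, 0.0, -1.0]]
wrist_force: [-1.1, -1.5, -0.3]
gripper_width: 0.354
gripper_force: 1.2
t 9.4 yaw -97.81 pos [ 0.5421 -0.0209  0.018 ] g [-0.0858  0.0001] F [-1.1 -1.5 -0.3]
shift tool [-0.0018 -0.0001 -0.0005] az 0.01
```

```bash
for i in 1 2 3; do python3 -m handwheel '[[[0,0,0,-0.0007,0,0,0.031],[0,0,0,0,0,0,0.031]]]' | grep -E "tcp_pos|wrist"; done
```

```text
tcp_pos: [0.5422, -0.0202, 0.018]
wrist_force: [-0.8, -1.7, -0.7]
tcp_pos: [0.5424, -0.0195, 0.018]
wrist_force: [-0.0, -2.6, 0.8]
tcp_pos: [0.5425, -0.0188, 0.0181]
wrist_force: [0.8, -2.2, 0.4]
```

```bash
for i in 1 2 3; do python3 -m handwheel '[[[0,0,0,-0.0006,0,0,0.031],[0,0,0,0,0,0,0.031]]]' | grep -E "tcp_pos|wrist"; done
```

```text
tcp_pos: [0.5425, -0.0183, 0.018]
wrist_force: [-0.2, -2.7, -0.9]
tcp_pos: [0.5426, -0.0177, 0.018]
wrist_force: [-1.5, -2.6, -0.1]
tcp_pos: [0.5426, -0.0173, 0.018]
wrist_force: [-0.5, -3.6, -1.0]
```

```bash
for i in 1 2 3; do python3 -m handwheel '[[[0,0,0,-0.0006,0,0,0.031],[0,0,0,0,0,0,0.031]]]' | grep -E "tcp_pos|wrist|_force"; done; python3 -c "
from meas import *
im=snap('side','s6.png');report(im)" | grep -vE "gx -0.[23]"
```

```text
tcp_pos: [0.5427, -0.0171, 0.018]
wrist_force: [0.7, -5.3, -1.4]
gripper_force: 2.7
tcp_pos: [0.5427, -0.0169, 0.0181]
wrist_force: [0.3, -7.6, -0.5]
gripper_force: 3.6
tcp_pos: [0.5428, -0.0168, 0.0181]
wrist_force: [1.1, -9.6, -0.0]
gripper_force: 4.5
gx -0.157 gy -0.083..0.009 mid -0.0368 n56
gx -0.142 gy -0.078..0.031 mid -0.0235 n10
gx -0.127 gy -0.076..0.000 mid -0.0376 n17
gx -0.112 gy -0.014..0.006 mid -0.0038 n23
gx -0.097 gy -0.014..0.011 mid -0.0011 n30
gx -0.082 gy -0.015..0.014 mid -0.0003 n37
gx -0.067 gy -0.044..0.039 mid -0.0025 n43
gx -0.052 gy -0.055..0.060 mid 0.0022 n68
gx -0.037 gy -0.061..0.064 mid 0.0014 n37
gx 0.023 gy -0.073..0.076 mid 0.0015 n188
gx 0.038 gy -0.067..0.069 mid 0.0014 n203
gx 0.053 gy -0.058..0.065 mid 0.0032 n174
gx 0.068 gy -0.049..0.079 mid 0.0150 n130
gx 0.083 gy -0.019..0.094 mid 0.0376 n52
gx range -0.32947010987236747 0.08980409101348368
```

Stalled against the pins. Open a little so the head can self-centre, and press again gently.

```bash
python3 -m handwheel '[[[0,0,0,0.002,0,0,0.031],[0,0,0,0.002,0,0,0.031],[0,0,0,0,0,0,0.04],[0,0,0,0,0,0,0.04],[0,0,0,-0.001,0,0,0.04],[0,0,0,-0.001,0,0,0.04],[0,0,0,-0.001,0,0,0.04],[0,0,0,-0.001,0,0,0.04],[0,0,0,0,0,0,0.04]]]' |grep -E "tcp|force"; for i in 1 2 ; do python3 -m handwheel '[[[0,0,0,-0.0006,0,0,0.04],[0,0,0,0,0,0,0.04]]]' | grep -E "tcp_pos|_force"; done
```

```text
tcp_pos: [0.5427, -0.0159, 0.0181]
wrist_force: [0.3, -4.4, 0.5]
gripper_force: 1.7
tcp_pos: [0.5427, -0.0157, 0.0181]
wrist_force: [0.8, -6.8, 1.0]
gripper_force: 2.8
tcp_pos: [0.5427, -0.0156, 0.0181]
wrist_force: [1.1, -7.9, 0.3]
gripper_force: 3.7
```

```bash
python3 -m handwheel '[[[0,0,0,0.003,0,0,0.04],[0,0,0,0.006,0,0,0.045],[0,0,0,0.006,0,0,0.055],[0,0,0,0,0,0,0.06],[0,0,0,0,0,0,0.06],[0,0,0,0,0,-0.01,0.06],[0,0,0,0,0,-0.02,0.06],[0,0,0,0,0,-0.03,0.06],[0,0,0,0,0,-0.03,0.05],[0,0,0,0,0,-0.02,0.03],[0,0,0,0,0,0,0],[0,0,0,0,0,0,0]]]' |grep -E "time|tcp|force"
python3 -c "
from meas import *
im=snap('side','s7.png');report(im)
to([.5653,.3195,.13],-97.8)" | grep -vE "gx -0.[23]"
```

```text
time_s: 13.75
tcp_pos: [0.5409, -0.0288, 0.1286]
wrist_force: [0.2, 0.3, -1.2]
gripper_force: 0.0
gx -0.172 gy -0.015..0.014 mid -0.0003 n14
gx -0.157 gy -0.014..0.014 mid 0.0000 n32
gx -0.142 gy -0.014..0.015 mid 0.0003 n32
gx -0.127 gy -0.014..0.015 mid 0.0006 n34
gx -0.112 gy -0.014..0.014 mid -0.0002 n33
gx -0.097 gy -0.014..0.015 mid 0.0008 n36
gx -0.082 gy -0.013..0.014 mid 0.0006 n35
gx -0.067 gy -0.044..0.039 mid -0.0025 n44
gx -0.052 gy -0.055..0.060 mid 0.0022 n65
gx -0.037 gy -0.061..0.064 mid 0.0014 n38
gx 0.023 gy -0.073..0.076 mid 0.0015 n191
gx 0.038 gy -0.069..0.069 mid 0.0000 n203
gx 0.053 gy -0.058..0.065 mid 0.0032 n171
gx 0.068 gy -0.049..0.079 mid 0.0150 n127
gx 0.083 gy -0.018..0.094 mid 0.0381 n49
gx range -0.32986713931257333 0.08980409101348368
t 13.8 yaw -97.83 pos [ 0.5404 -0.0289  0.1276] g [-0.0939  0.0007] F [ 0.2 -0.  -1. ]
shift tool [-0.3486  0.0227 -0.0023] az -0.0
```

Tongue is straight and centred (gy ≈ 0, end at gx ≈ -0.172). Now to the green key.

```bash
python3 -m handwheel '[[[0,0,0,-0.029,0.0019,0,0],[0,0,0,-0.029,0.0019,0,0],[0,0,0,-0.029,0.0019,0,0],[0,0,0,-0.029,0.0019,0,0],[0,0,0,-0.029,0.0019,0,0],[0,0,0,-0.029,0.0019,0,0],[0,0,0,-0.029,0.0019,0,0],[0,0,0,-0.029,0.0019,0,0],[0,0,0,-0.029,0.0019,0,0],[0,0,0,-0.029,0.0019,0,0],[0,0,0,-0.029,0.0019,0,0],[0,0,0,-0.0295,0.0018,0,0]]]' |grep -E "time|tcp|force"
python3 -c "
from meas import *
im=snap('side','s8.png')
hsv=cv2.cvtColor(im,cv2.COLOR_RGB2HSV);H,S,V=[hsv[:,:,i].astype(int) for i in range(3)]
m=(H>50)&(H<85)&(S>140)&(V>70);m[:280]=0;m[312:]=0;m[:,:265]=0;m[:,310:]=0
ys,xs=np.nonzero(m);print(len(xs),xs.min(),xs.max(),ys.min(),ys.max(),ray('side',(xs.mean(),ys.mean()),.060))
to([.5653,.3195,.065],-97.8)
a=im[200:340,220:380,::-1];t=snap('top','t8.png')[150:260,190:390,::-1]
cv2.imwrite('pics/b8.png',np.hstack([cv2.resize(a,(400,350)),cv2.resize(t,(400,220))[:350] if 0 else cv2.copyMakeBorder(cv2.resize(t,(400,220)),0,130,0,0,0)]))"
```

```text
time_s: 15.0
tcp_pos: [0.5651, 0.32, 0.1261]
wrist_force: [0.1, -0.3, 0.7]
gripper_force: 0.0
148 278 293 288 303 [0.56451879 0.32488616 0.06      ]
t 15.05 yaw -97.61 pos [0.566  0.3243 0.1259] g [0.2595 0.0239] F [2.3 2.8 0.4]
shift tool [0.0048 0.     0.0609] az 0.03
```

View pics/b8.png

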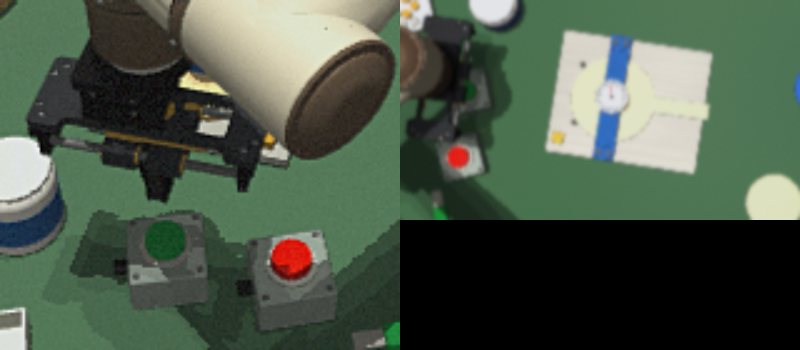

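Blank sits against both pins with the tongue straight out (top view right); green key at about (284,296) in the full side image, fingers above it. Descend.

```bash
python3 -m handwheel '[[[0,0,0,0.002,0,0.01,0],[0,0,0,0,0,0.015,0],[0,0,0,0,0,0.015,0],[0,0,0,0,0,0.012,0],[0,0,0,0,0,0.006,0],[0,0,0,0,0,0.002,0],[0,0,0,0,0,0,0]]]' |grep -E "time|tcp|force"
python3 -m handwheel '[[[0,0,0,0,0,0.002,0],[0,0,0,0,0,0.002,0],[0,0,0,0,0,0.002,0],[0,0,0,0,0,0,0]]]' |grep -E "time|tcp|force"
```

```text
time_s: 15.8
tcp_pos: [0.5658, 0.3171, 0.068]
wrist_force: [-0.9, 0.3, -0.2]
gripper_force: 0.0
time_s: 16.2
tcp_pos: [0.5658, 0.3175, 0.0623]
wrist_force: [-0.6, 0.2, 1.4]
gripper_force: 0.7
```

```bash
python3 -m handwheel '[[[0,0,0,0,0,-0.002,0],[0,0,0,-0.003,0,0,0],[0,0,0,0,0,0.002,0],[0,0,0,0,0,0.0015,0],[0,0,0,0,0,0.0015,0],[0,0,0,0,0,0.0015,0],[0,0,0,0,0,0.0015,0],[0,0,0,0,0,0,0]]]' |grep -E "time|tcp|force"
python3 -m handwheel '[[[0,0,0,0,0,0.0007,0],[0,0,0,0,0,0,0]]]' |grep -E "time|tcp|force"
```

```text
time_s: 17.0
tcp_pos: [0.5664, 0.3208, 0.0566]
wrist_force: [-1.0, 1.8, 3.9]
gripper_force: 2.4
time_s: 17.2
tcp_pos: [0.5664, 0.3208, 0.0564]
wrist_force: [-2.5, 0.6, 6.7]
gripper_force: 3.5
```

```bash
for i in 1 2; do python3 -m handwheel '[[[0,0,0,0,0,0.0008,0],[0,0,0,0,0,0,0],[0,0,0,0,0,0,0]]]' |grep -E "time|tcp|force"; done
```

```text
time_s: 17.5
tcp_pos: [0.5664, 0.3209, 0.0564]
wrist_force: [-2.9, 1.2, 10.6]
gripper_force: 4.9
time_s: 17.8
tcp_pos: [0.5664, 0.3209, 0.0563]
wrist_force: [-5.0, -0.2, 13.7]
gripper_force: 6.4
```

Bottomed out (stall at 14 N, z no longer moving). Release and retreat.

```bash
python3 -m handwheel '[[[0,0,0,0,0,-0.003,0],[0,0,0,0,0,-0.004,0],[0,0,0,0,0,-0.006,0],[0,0,0,0,0,-0.015,0],[0,0,0,0,0,-0.02,0],[0,0,0,0,0,-0.02,0],[0,0,0,0,0,-0.02,0],[0,0,0,0,0,-0.02,0],[0,0,0,0,0,0,0],[0,0,0,0,0,0,0]]]' |grep -E "time|tcp|force"
python3 -c "
from meas import *
im=snap('side','s9.png');report(im)
a=im[130:340,220:380,::-1];t=snap('top','t9.png')
print(blank(t,(310,200)))
cv2.imwrite('pics/b9.png',np.hstack([cv2.resize(a,(400,525)),cv2.copyMakeBorder(cv2.resize(t[150:260,190:390,::-1],(400,220)),0,305,0,0,0)]))" | grep -vE "gx -0.[23]"
```

```text
time_s: 18.8
tcp_pos: [0.5654, 0.3197, 0.1608]
wrist_force: [-0.4, -0.4, -0.2]
gripper_force: 0.0
gx -0.187 gy -0.094..-0.079 mid -0.0866 n4
gx -0.172 gy -0.096..-0.079 mid -0.0876 n8
gx -0.157 gy -0.090..-0.080 mid -0.0854 n6
gx -0.142 gy -0.092..-0.079 mid -0.0859 n6
gx -0.127 gy -0.089..-0.080 mid -0.0841 n4
gx -0.112 gy -0.086..-0.073 mid -0.0799 n4
gx -0.022 gy 0.088..0.093 mid 0.0906 n4
gx -0.007 gy 0.024..0.091 mid 0.0578 n4
gx 0.023 gy -0.044..0.027 mid -0.0084 n34
gx 0.038 gy -0.043..0.029 mid -0.0072 n51
gx 0.053 gy -0.041..0.027 mid -0.0070 n47
gx 0.083 gy -0.075..0.093 mid 0.0092 n96
gx range -0.32819351268578034 0.08980409101348368
(array([ 5.46669781e-01, -2.72410577e-04]), np.float64(0.07406685027332376), array([ 0.53210177, -0.09629516]), np.float64(81.37320582146609), 33, np.float64(0.10503404401863521))
```

View pics/b9.png

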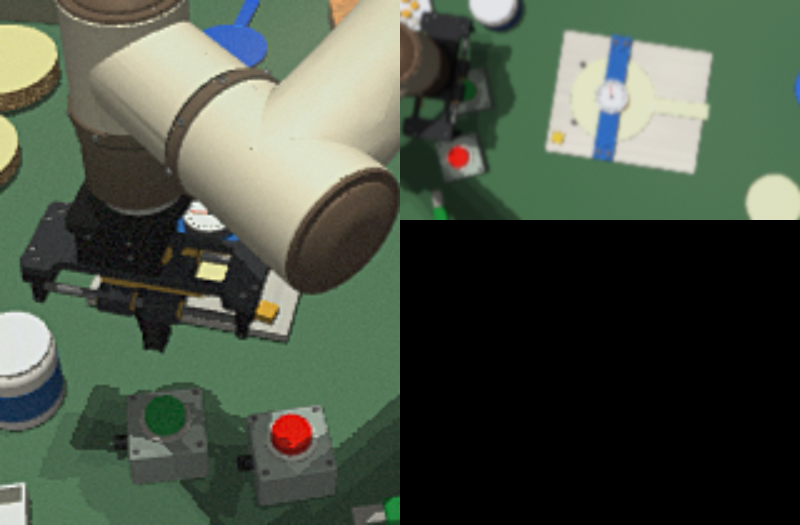

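Blank unchanged against the pins, green key back up, the arm touching nothing. Handing in.

```bash
python3 -c "
from h import *
print(r.finish_job())"
```

```text
the job is handed in; nothing more can be done
None
```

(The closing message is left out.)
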